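# Square up the lamp in the integrating sphere and close it

## Task

The spot lamp hanging in the open integrating sphere points off to one side. With the ball lever, back off the clamp nut on the lamp port just enough to free the lamp stem (a quarter of a turn or so, never more than half a turn), turn the stem by its pointer handle until the lamp looks squarely out of the sphere's opening, and tighten the nut fully again. Then push the door half shut until it is fully home on its roller catch, leaving the other things on the bench where they are.

Things in the scene. Friction and masses are not known exactly. Their poses are not given: they have to be found in the camera images.
- sphere: Fixed half of a 200 mm integrating sphere (blue, white inside) on a black base; does not move. Origin on the bench under the sphere's centre, in the upright plane where the halves meet. Local -x looks straight out of the opening, +y to the hinge side, z up. Sphere centre 122 mm up. Black square frame round the rim: 236 mm wide, top at 240 mm, a steel index mark in the middle of its top edge.
- lamp_port (a point): Top of the lamp port's neck, 222 mm above the bench, on the upright port axis (local x = +45 mm, y = 0 of the sphere). Clamp nut, lamp stem and pointer handle all turn about this axis. Axes as the sphere's.
- catch (a point): Spring roller catch, white roller in a steel fork (local x -36 to +14 mm, y -118 to -168 mm of the sphere), beside the frame's free edge. This point: top of the fork, 188 mm above the bench. The fork does not move.
- clamp (a joint): Angle of the round aluminium clamp nut (68 mm dia, top at 256 mm) on the lamp port, rad. 0: fully tight, at its stop. Grows as it is slackened, anticlockwise from above; far stop 4.5. Found tight at 0 to 0.15. Its grip on the stem fades from 0 and is gone at 0.8. Counts as tight below 0.2. Stays where left; takes 6 to 10 N at the ball, most near 0. It does not drag the stem round (keyed washer).
- clamp_ball (a point): Centre of the black ball, 26 mm dia, at the end of the clamp nut's lever (10 mm steel rod rising from the nut). It goes round the port axis at 85 mm radius, 268 mm above the bench. At clamp = 0 it lies, seen from the port axis, 0.5 rad clockwise (from above) of the sphere's local +x. Push or pinch it from above. Axes turn with the nut.
- stem (a joint): Angle of the lamp stem about the port axis, rad, anticlockwise from above positive. 0: lamp and pointer look squarely out of the opening (sphere's local -x), over the index mark. Found at 0.6 to 1.3. Held (0.8 N m) while the clamp is tight; when slack it turns easily (0.06 N m) and stays where left. Good within 0.1 of 0.
- stem_handle (a point): Middle of the steel pointer handle, on the port axis, 306 mm above the bench: a level bar 10 mm thick, 14 mm high, 66 mm long to its pointed end, 44 mm to its round end (20 mm dia), on a 12 mm rod out of the nut. Under it is free down to 282 mm, even over the ball. Axes: -x along the bar to the point. Pinch it across the bar from above and turn.
- pointer_tip (a point): The pointed end of the pointer handle, 66 mm from the port axis, on the side to which the lamp looks.
- door (a joint): Angle of the door half, rad. 0: shut, home on its catch; grows as it opens, the free edge swinging out to the sphere's local -x. Found at 0.8 to 1.3. Swings lightly and stays where left, but from 0.09 down the spring roller holds it off: about 8 N at the free edge to pass. Let go before 0.04 it springs back to 0.09; past that it snaps to 0. Counts as home below 0.02.
- door_push (a point): Where to push the door: outer face of its black square frame (8 mm thick, top edge 240 mm up), upper free corner, 222 mm from the hinge line, 212 mm above the bench. Bare flat for 20 mm up, down and to the free edge; the blue dome begins 40 mm inwards. A bar handle (top at 147 mm) stands off the frame below. Axes turn with the door: -x outward normal, +y to the hinge.
- door_hinge (a point): Point on the door's upright hinge line, 212 mm above the bench, at local x = 0, y = +124 mm of the sphere.
- holder_a: Bystander: white ceramic lamp holder, 44 mm dia, 78 mm high with two brass pins, standing. Origin: centre of its underside.
- holder_b: Bystander: a second such lamp holder.
- mouse: Bystander: black computer mouse, 112 x 60 x 34 mm, on papers. Origin: centre of its underside.

How it is judged:
By the outcome, as a careful person would: the job done as asked, in the order asked, and still so for the second after the job is handed in, with the robot touching nothing.
It also fails if it takes over 72 s, if anything falls off the work surface, if the arm or the gripper's body presses on something with over 40 N, if the wrist force passes 120 N, or if a joint passes its speed limit or range.

## Robot

A 7-joint arm with a two-finger parallel gripper is mounted at the origin on the work surface. World frame = base frame: x ahead of the robot, y to its left, z up, the work surface at z = 0. Lengths are in m, angles in rad, forces in N, time in s.
With the tool pointing down it reaches from about 0.35 to 0.9 m from the base axis. Payload 7.2 kg.
Tool frame: the origin (TCP) lies on the centre line of the jaws, within the pads' length; the fingertips stand 14 mm ahead of it and the grasp point (between the pads) lies 5 mm behind it; z points along the fingers, y is the line along which they close (so a half turn about z gives the same grasp; the last joint's range is limited). The gripper opens to 85 mm and grips with 20 to 120 N. Pads are 22 mm wide; open, the fingers measure 114 mm over their backs; the gripper's body (76 mm by 85 mm) begins 54 mm behind the grasp point. The pads swing forward as they close: fully open they stand 13 mm farther back than shut.
Start: joints at [1.077, 0.411, -0.013, 1.596, 0.006, 1.134, -0.082], TCP at [0.258, -0.569, 0.245] pointing down, gripper open.
Joint ranges: [-2.95, 2.95], [-0.29, 1.99], [-1.47, 1.44], [0.14, 2.54], [-1.03, 4.17], [0.13, 1.85], [-2.86, 2.86]. Speed limits (rad/s): [2.39, 2.39, 3.01, 3.01, 3.14, 3.14, 3.14].

## Interface

Orientations are given as a 3x3 rotation matrix whose columns are the frame's x, y, z axes.
In Python, from workcell import ctrl gives the robot as it stands.
- The arm moves only by the tool arm_command, never from a script. Its argument "rows" is a list of rows, each an object with "fingers": the finger opening in mm, from 0 to 85.4; "travel": the shift along the world's x, y, z in units of 40 mm (1.0 is 40 mm), a list of three; "twist": the turn about the world's z in units of 5 degrees (1.0 is 5 degrees). A call has 1 to 20 rows; each row shifts and turns the commanded pose from where the row before left it; what a row does not reach is not made up. A row lasts 1/12 s, in which the tool goes at most 41.7 mm and 7.16 degrees, less where a joint would pass 70% of its speed; a pose out of reach is approached as far as the arm can. A call is refused whole if a number of a shift passes 1 or a number of a turn 1, either way. A call with a gripper value outside its range is refused whole. The fingers move at their own pace and stop on an object; "squeeze" is the grip in N (left out, the last holds). Time passes only in rows, so rows that do not move let the fingers close. It gives the time, the measured TCP pose, the force, the opening and the grip force at its end, in the units of the state.
- ctrl.sense(): the state, without advancing time (a new reading comes with each control period).
- ctrl.snapshot(name): name is "scene" or "top" or "wrist"; returns a dict with "image" (400x640x3 uint8, red, green, blue), "fx", "fy", "cx", "cy" (pixels), "D" ([k1, k2, p1, p2, k3] as OpenCV has them; the pictures are not rectified), "pose" (4x4, takes a point from camera to world coordinates); the wrist camera has in their place "mount" (4x4, takes a point from camera to tool coordinates, whose origin is the TCP and whose axes are the flange's). Camera axes: x right, y up, looking along -z (the intrinsics and any distortion apply to the point x, -y, -z); pixel columns grow to the right and rows downward; lengths in m; the calibration is good to about 2 mm. A picture is of the moment at which its call begins: read the wrist's pose just before it. There is no depth.
- ctrl.sign_off(): hands the job in; it is judged then, once.
The state is a dict: "time_s": time; "q": joint angles; "joint_velocities": joint speeds; "joint_torque": joint torques, N m; "ee_pos": TCP position; "eef_rot": TCP orientation; "ft_force": force on the tool from outside, world axes, zero at the start; "moment": the same for the moment, N m; "gripper_width": finger opening in m; "finger_force": force on a finger pad.
Only numpy, scipy, OpenCV 4.12 (cv2) and the standard library are available. Lean on these libraries where they do the work, as an engineer would, in place of code of your own. Each camera call takes 0.05 s, during which the arm holds its last target. There are 200 camera calls.

## Working session

There is one attempt and no reset: what is moved stays moved. The work goes in short steps, Python scripts to look and compute and a tool call to move; the robot and the scene stay as the last step left them, time stands still between calls to the robot, and variables do not carry over. Pictures are saved under pics/ and viewed, at most 10 in all, crops included, and the job is handed in when it is done.

Besides the shell and the picture viewer there is one more tool, called after "Call:" as name(argument=value, ...) on one line, values as JSON. arm_command: Moves the arm, as the interface text tells. Its arguments: {"type":"object","properties":{"rows":{"type":"array"},"squeeze":{"type":"number"}},"required":["rows"]}

```bash
mkdir -p pics; cat > look.py <<'E'
import cv2,numpy as np
from workcell import ctrl
def snap(n,f):
    s=ctrl.sense();d=ctrl.snapshot(n);cv2.imwrite(f'pics/{f}.png',cv2.cvtColor(d['image'],cv2.COLOR_RGB2BGR))
    if 'pose' in d: P=np.array(d['pose'])
    else:
        T=np.eye(4);T[:3,:3]=s['eef_rot'];T[:3,3]=s['ee_pos'];P=T@np.array(d['mount'])
    K=np.array([[d['fx'],0,d['cx']],[0,d['fy'],d['cy']],[0,0,1]]);np.savez(f'pics/{f}.npz',P=P,K=K,D=np.array(d['D'],float))
    return d['image']
def ray(f,uv):
    c=np.load(f'pics/{f}.npz');p=cv2.undistortPoints(np.array([[uv]],float),c['K'],c['D'])[0,0]
    return c['P'][:3,3],c['P'][:3,:3]@np.array([p[0],-p[1],-1.])
def onz(f,uv,z):
    o,d=ray(f,uv);return o+d*(z-o[2])/d[2]
def proj(f,X):
    c=np.load(f'pics/{f}.npz');X=np.atleast_2d(X);q=(X-c['P'][:3,3])@c['P'][:3,:3];q=q*[1,-1,-1]
    return cv2.projectPoints(q,np.zeros(3),np.zeros(3),c['K'],c['D'])[0][:,0]
E
python3 - <<'E'
from look import *
for n in('scene','top'):
    snap(n,n+'0');c=np.load(f'pics/{n}0.npz');print(n,c['P'].round(3).tolist(),c['K'].round(1).tolist(),c['D'])
s=ctrl.sense();print(s['eef_rot'],s['ee_pos'],s['ft_force'],s['time_s'])
E
```

```text
scene [[-0.508, -0.521, 0.685, 1.234], [0.861, -0.313, 0.401, 0.322], [0.005, 0.794, 0.608, 0.79], [0.0, 0.0, 0.0, 1.0]] [[391.2, 0.0, 324.0], [0.0, 391.2, 195.2], [0.0, 0.0, 1.0]] [-0.04517616  0.          0.          0.          0.        ]
top [[-0.003, 0.998, -0.068, 0.502], [-1.0, -0.004, -0.018, -0.057], [-0.018, 0.068, 0.998, 1.242], [0.0, 0.0, 0.0, 1.0]] [[386.9, 0.0, 309.8], [0.0, 386.9, 193.1], [0.0, 0.0, 1.0]] [-0.09465891  0.          0.          0.          0.        ]
[[ 9.10704004e-01  4.13058939e-01 -7.28117809e-04]
 [ 4.13059557e-01 -9.10703136e-01  1.26488227e-03]
 [-1.40628243e-04 -1.45268937e-03 -9.99998935e-01]] [ 0.25793214 -0.56883837  0.24453343] [ 1.38137174 -0.27299042  1.0268998 ] 0.1
```

View pics/scene0.png

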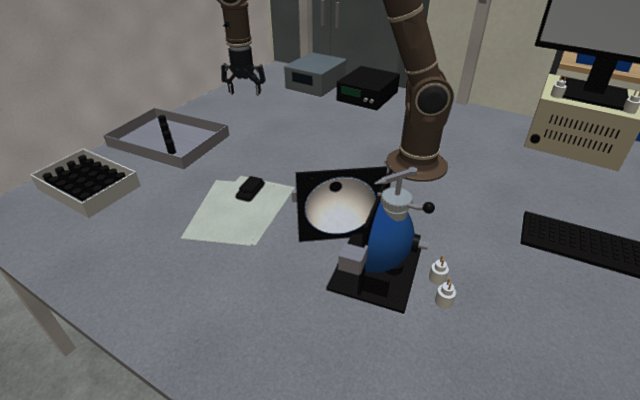

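View pics/top0.png

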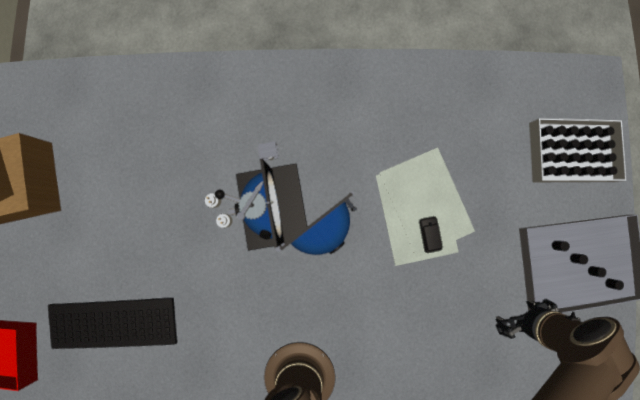

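The top view shows the sphere at about (265,205), opening to image right (world −y). The hinge is at about (283,247), the door's free edge at (352,195), the catch at (267,150), and the holders are at (211,200) and (223,221). I'll zoom in for the details.

```bash
python3 - <<'E'
import cv2
a=cv2.imread('pics/top0.png')[135:265,195:370];cv2.imwrite('pics/c1.png',cv2.resize(a,None,fx=4.5,fy=4.5,interpolation=cv2.INTER_CUBIC))
a=cv2.imread('pics/scene0.png')[155:315,280:470];cv2.imwrite('pics/c2.png',cv2.resize(a,None,fx=3.7,fy=3.7,interpolation=cv2.INTER_CUBIC))
E
```

```text
(no output)
```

View pics/c1.png

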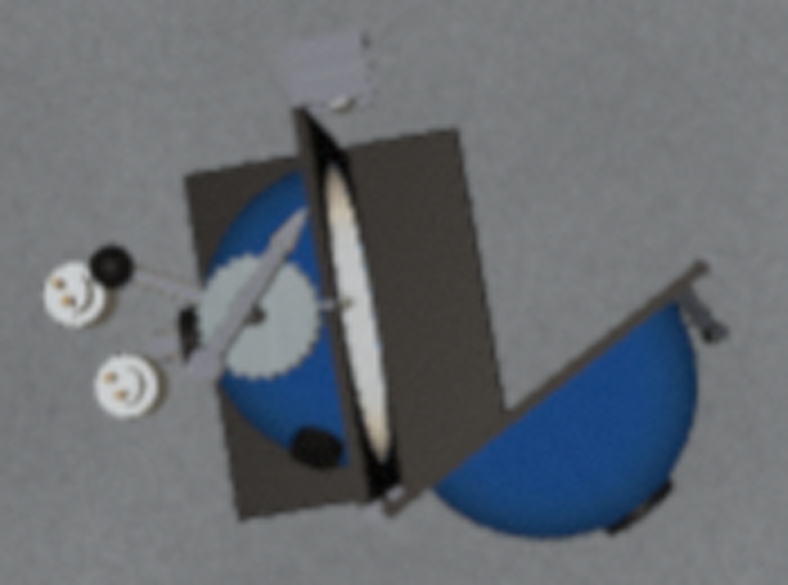

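View pics/c2.png

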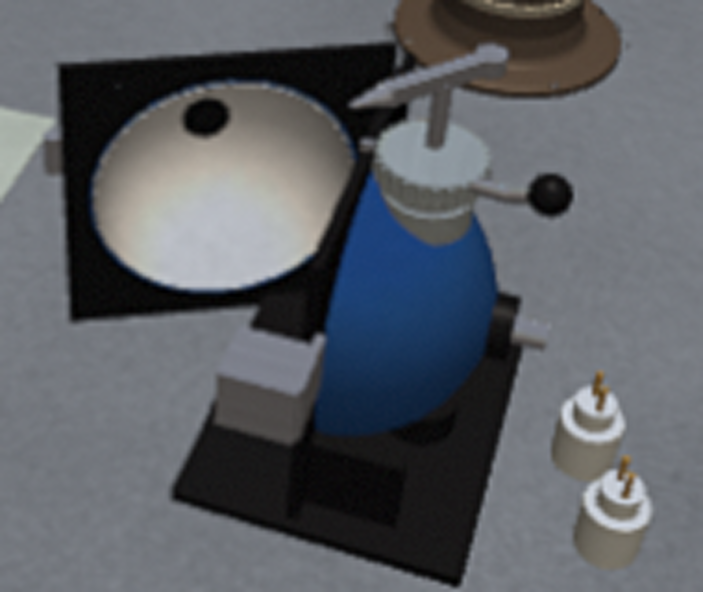

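c1 shows the nut centre at (262,316), the ball at (111,266), the pointer tip at (308,208), the round end at (203,365), the frame top ends at (298,110) and (375,500), and the door's free top at (703,265). c2 shows the ball at (549,194), the tip at (352,104) and the round end at (492,54).

```bash
python3 - <<'E'
from look import *
T=lambda u,v:(195+u/4.5-.4,135+v/4.5-.4); S=lambda u,v:(280+u/3.7-.4,155+v/3.7-.4)
def tri(a,b):
    (o1,d1),(o2,d2)=ray('top0',a),ray('scene0',b)
    A=np.stack([d1,-d2],1);t=np.linalg.lstsq(A,o2-o1,rcond=None)[0];p,q=o1+d1*t[0],o2+d2*t[1];return (p+q)/2,np.linalg.norm(p-q)
for n,a,b in(('ball',(111,266),(549,194)),('tip',(308,208),(352,104)),('round',(203,365),(492,54))):print(n,tri(T(*a),S(*b)))
for n,a,z in(('nut',(262,316),.256),('ball',(111,266),.268),('tip',(308,208),.311),('round',(203,365),.313),('frFree',(298,110),.24),('frHinge',(375,500),.24),('mark',(330,305),.24),('doorfree',(705,265),.24),('doorhinge',(392,513),.24),('base1',(187,177),.0),('base2',(457,130),0),('base3',(240,520),0),('hA',(75,295),.078),('hB',(127,386),.078)):print(n,onz('top0',T(*a),z).round(4))
print('hub scene',onz('scene0',S(438,75),.306), onz('scene0',S(433,157),.256))
E
```

```text
ball (array([0.5679551 , 0.18980127, 0.26898385]), np.float64(0.0027386875207836697))
tip (array([0.59601411, 0.07382418, 0.30671171]), np.float64(0.00010706108481003823))
round (array([0.51160324, 0.12811077, 0.31183108]), np.float64(0.002881751481370817))
nut [0.5395 0.107  0.256 ]
ball [0.5676 0.1914 0.268 ]
tip [0.5956 0.0733 0.311 ]
round [0.5111 0.1292 0.313 ]
frFree [0.6602 0.0894 0.24  ]
frHinge [0.4342 0.0439 0.24  ]
mark [0.5463 0.0701 0.24  ]
doorfree [ 0.5686 -0.1465  0.24  ]
doorhinge [0.4268 0.0341 0.24  ]
base1 [0.65   0.2048 0.    ]
base2 [0.6828 0.0093 0.    ]
base3 [0.4037 0.1646 0.    ]
hA [0.5609 0.2643 0.078 ]
hB [0.4994 0.2279 0.078 ]
hub scene [0.54178675 0.10485133 0.306     ] [0.55411768 0.11299167 0.256     ]
```

Call:
arm_command(rows=[{"fingers":60,"travel":[0,0,1],"twist":0},{"fingers":60,"travel":[0,0,1],"twist":0},{"fingers":60,"travel":[0,0,1],"twist":0},{"fingers":60,"travel":[0,0,1],"twist":0},{"fingers":60,"travel":[0.35,0.93,0],"twist":0.55},{"fingers":60,"travel":[0.35,0.93,0],"twist":0.55},{"fingers":60,"travel":[0.35,0.93,0],"twist":0.55},{"fingers":60,"travel":[0.35,0.93,0],"twist":0.55},{"fingers":60,"travel":[0.35,0.93,0],"twist":0.55},{"fingers":60,"travel":[0.35,0.93,0],"twist":0.55},{"fingers":60,"travel":[0.35,0.93,0],"twist":0.55},{"fingers":60,"travel":[0.35,0.93,0],"twist":0.55},{"fingers":60,"travel":[0.35,0.93,0],"twist":0.55},{"fingers":60,"travel":[0.35,0.93,0],"twist":0.55},{"fingers":60,"travel":[0.35,0.93,0],"twist":0.55},{"fingers":60,"travel":[0.35,0.93,0],"twist":0.55},{"fingers":60,"travel":[0.35,0.93,0],"twist":0.55},{"fingers":60,"travel":[0.35,0.93,0],"twist":0.55},{"fingers":60,"travel":[0.35,0.93,0],"twist":0.55},{"fingers":60,"travel":[0.35,0.93,0],"twist":0.55}], squeeze=40)

```text
time_s: 1.77
ee_pos: [0.4822, 0.0278, 0.4053]
eef_rot: [[0.366, 0.93, 0.0], [0.93, -0.366, -0.0], [-0.0, 0.0, -1.0]]
ft_force: [1.5, -0.3, -0.4]
gripper_width: 0.0599
finger_force: 0.0
```

```bash
python3 - <<'E'
from look import *
im=snap('wrist','w1');s=ctrl.sense();print(s['ee_pos'],s['q'],np.arctan2(s['eef_rot'][1][1],s['eef_rot'][0][1]))
print(np.load('pics/w1.npz')['P'].round(3))
E
```

```text
[0.4835041  0.03619866 0.40525845] [ 0.3862049   0.11143    -0.61078614  1.63813989  0.06036437  1.4100713
 -0.59416956] -0.3629746501903654
[[ 0.931  0.351  0.104  0.509]
 [-0.366  0.892  0.264  0.095]
 [-0.    -0.284  0.959  0.533]
 [ 0.     0.     0.     1.   ]]
```

View pics/w1.png

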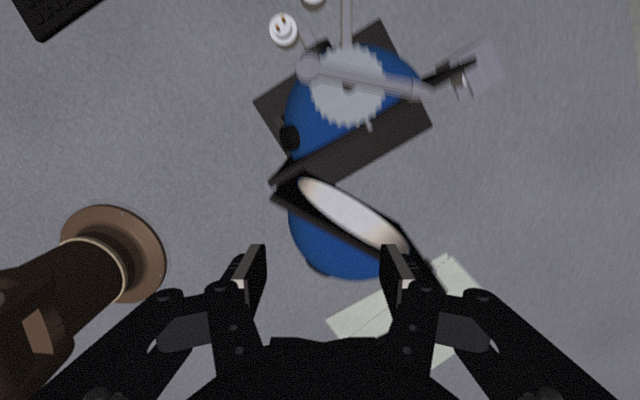

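The wrist view shows the nut centre at (348,87), the pointer's round end at (308,68), its tip at (434,92) and the index mark at (370,127). I'll cross-check these against the first estimate.

```bash
python3 - <<'E'
from look import *
for n,a,z in(('nut',(348,87),.256),('tip',(434,92),.31),('round',(308,68),.313),('mark',(370,127),.24),('hubhole',(348,84),.256),('lever@nut',(347,20),.262)):print(n,onz('w1',a,z).round(4))
s=ctrl.sense();print(s['ee_pos'])
E
```

```text
nut [0.5404 0.1117 0.256 ]
tip [0.5922 0.0826 0.31  ]
round [0.5122 0.1306 0.313 ]
mark [0.5496 0.0698 0.24  ]
hubhole [0.5413 0.1141 0.256 ]
lever@nut [0.5575 0.1617 0.262 ]
[0.4835041  0.03619866 0.40525845]
```

Call:
arm_command(rows=[{"fingers":60,"travel":[0.42,0.77,0],"twist":0.1},{"fingers":60,"travel":[0.42,0.77,0],"twist":0.1},{"fingers":60,"travel":[0.42,0.77,0],"twist":0.1},{"fingers":60,"travel":[0.42,0.77,0],"twist":0.1},{"fingers":60,"travel":[0.42,0.77,0],"twist":0.03},{"fingers":60,"travel":[0,0,-0.9],"twist":0},{"fingers":60,"travel":[0,0,0],"twist":0},{"fingers":60,"travel":[0,0,0],"twist":0},{"fingers":60,"travel":[0,0,0],"twist":0}])

```text
time_s: 2.57
ee_pos: [0.5663, 0.1791, 0.3702]
eef_rot: [[0.334, 0.943, 0.0], [0.943, -0.334, -0.0], [-0.0, 0.0, -1.0]]
ft_force: [1.0, -0.0, 1.0]
gripper_width: 0.0602
finger_force: 0.0
```

```bash
python3 - <<'E'
from look import *
im=snap('wrist','w2');s=ctrl.sense();print(s['ee_pos'],s['q'],np.arctan2(s['eef_rot'][1][1],s['eef_rot'][0][1]),s['ft_force'])
print(proj('w2',[[.567,.1905,.268],[.54,.11,.256]]))
E
```

```text
[0.56657791 0.17907744 0.37092694] [ 0.10348751  0.35577499 -0.67476961  1.45379531  0.22330787  1.40799818
 -0.91764265] -0.34119373300127753 [-0.23711768 -0.71620482  0.89611507]
[[317.99439976 195.17679493]
 [320.11550491 278.06428896]]
```

View pics/w2.png

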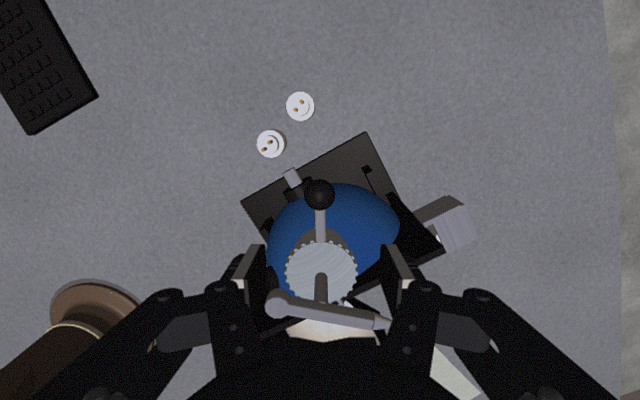

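The ball is at (319,194) against a prediction of (318,195), so the geometry holds. Next I descend and pinch.

Call:
arm_command(rows=[{"fingers":60,"travel":[0,0.29,0],"twist":0.1},{"fingers":60,"travel":[0,0,-0.65],"twist":0.1},{"fingers":60,"travel":[0,0,-0.65],"twist":0},{"fingers":60,"travel":[0,0,-0.65],"twist":0},{"fingers":60,"travel":[0,0,-0.65],"twist":0},{"fingers":60,"travel":[0,0,0],"twist":0},{"fingers":10,"travel":[0,0,0],"twist":0},{"fingers":10,"travel":[0,0,0],"twist":0},{"fingers":10,"travel":[0,0,0],"twist":0},{"fingers":10,"travel":[0,0,0],"twist":0},{"fingers":10,"travel":[0,0,0],"twist":0},{"fingers":10,"travel":[0,0,0],"twist":0},{"fingers":10,"travel":[0,0,0],"twist":0},{"fingers":10,"travel":[0,0,0],"twist":0}], squeeze=40)

```text
time_s: 3.78
ee_pos: [0.5674, 0.1923, 0.2681]
eef_rot: [[0.317, 0.949, 0.004], [0.949, -0.317, 0.001], [0.003, 0.004, -1.0]]
ft_force: [-0.2, 0.2, 6.2]
gripper_width: 0.0238
finger_force: 38.9
```

```bash
python3 - <<'E'
from look import *
s=ctrl.sense();print(s['ee_pos'],s['gripper_width'],s['finger_force'],s['ft_force'])
A=np.array([.540,.110]);r=.085;a0=1.246;n=14;th=1.1
p=[A+r*np.array([np.cos(a0+th*i/n),np.sin(a0+th*i/n)]) for i in range(n+1)]
print((np.diff(p,axis=0)/.04).round(2).tolist(),np.degrees(th)/n/5)
E
```

```text
[0.56735071 0.1923144  0.26805939] 0.02381118795231602 38.89854848384857 [-0.23982378  0.24269073  6.1726592 ]
[[-0.16, 0.05], [-0.16, 0.03], [-0.17, 0.02], [-0.17, 0.01], [-0.17, -0.0], [-0.17, -0.02], [-0.16, -0.03], [-0.16, -0.04], [-0.16, -0.06], [-0.15, -0.07], [-0.15, -0.08], [-0.14, -0.09], [-0.13, -0.1], [-0.12, -0.11]] 0.9003622494912937
```

Call:
arm_command(rows=[{"fingers":10,"travel":[0,0,-0.1],"twist":0},{"fingers":10,"travel":[-0.16,0.05,0],"twist":0.9},{"fingers":10,"travel":[-0.16,0.03,0],"twist":0.9},{"fingers":10,"travel":[-0.17,0.02,0],"twist":0.9},{"fingers":10,"travel":[-0.17,0.01,0],"twist":0.9},{"fingers":10,"travel":[-0.17,0,0],"twist":0.9},{"fingers":10,"travel":[-0.17,-0.02,0],"twist":0.9},{"fingers":10,"travel":[0,0,0],"twist":0}])

```text
time_s: 4.45
ee_pos: [0.5285, 0.196, 0.2677]
eef_rot: [[-0.152, 0.988, 0.01], [0.988, 0.152, 0.001], [-0.0, 0.011, -1.0]]
ft_force: [-4.5, -5.1, 31.7]
gripper_width: 0.0235
finger_force: 40.7
```

Call:
arm_command(rows=[{"fingers":10,"travel":[-0.16,-0.03,0.1],"twist":0.9},{"fingers":10,"travel":[-0.16,-0.04,0],"twist":0.9},{"fingers":10,"travel":[-0.16,-0.06,0],"twist":0.9},{"fingers":10,"travel":[-0.15,-0.07,0],"twist":0.9},{"fingers":10,"travel":[-0.15,-0.08,0],"twist":0.9},{"fingers":10,"travel":[-0.14,-0.09,0],"twist":0.9},{"fingers":10,"travel":[-0.13,-0.1,0],"twist":0.9},{"fingers":10,"travel":[-0.12,-0.11,0],"twist":0.9},{"fingers":10,"travel":[0,0,0],"twist":0},{"fingers":10,"travel":[0,0,0],"twist":0}])

```text
time_s: 5.28
ee_pos: [0.4798, 0.1725, 0.268]
eef_rot: [[-0.701, 0.713, 0.003], [0.713, 0.701, 0.0], [-0.002, 0.002, -1.0]]
ft_force: [-4.7, -1.4, 13.2]
gripper_width: 0.0233
finger_force: 42.4
```

Call:
arm_command(rows=[{"fingers":44,"travel":[0,0,0],"twist":0},{"fingers":44,"travel":[0,0,0],"twist":0},{"fingers":44,"travel":[0,0,0],"twist":0},{"fingers":44,"travel":[0,0,0.6],"twist":0},{"fingers":44,"travel":[0,0,0.8],"twist":0},{"fingers":44,"travel":[0,0,0.8],"twist":0},{"fingers":44,"travel":[0,0,0.8],"twist":0},{"fingers":60,"travel":[0.5,-0.52,0],"twist":0.8},{"fingers":60,"travel":[0.5,-0.52,0],"twist":0.8},{"fingers":60,"travel":[0.5,-0.52,0],"twist":0.8},{"fingers":60,"travel":[0,0,0],"twist":0},{"fingers":60,"travel":[0,0,0],"twist":0},{"fingers":60,"travel":[0,0,0],"twist":0}])

```text
time_s: 6.37
ee_pos: [0.539, 0.1102, 0.3851]
eef_rot: [[-0.834, 0.551, -0.001], [0.551, 0.834, 0.001], [0.001, 0.0, -1.0]]
ft_force: [-0.1, 1.0, -0.4]
gripper_width: 0.0602
finger_force: 0.0
```

```bash
python3 - <<'E'
from look import *
im=snap('wrist','w3');s=ctrl.sense();print(s['ee_pos'],s['q'],np.arctan2(s['eef_rot'][1][1],s['eef_rot'][0][1]),s['ft_force'])
E
```

```text
[0.53868593 0.11071664 0.38538024] [ 0.45484084  0.33566979 -0.9820126   1.51968089  0.27953187  1.43590428
  0.44885331] 0.9878026440188573 [ 0.48429236 -0.26886985 -0.09085102]
```

View pics/w3.png

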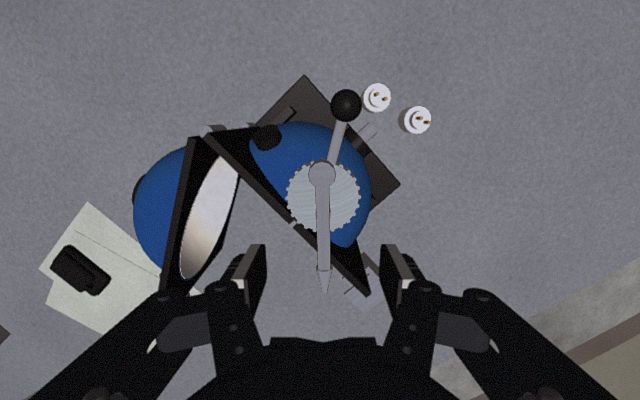

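The bar runs vertically in the view, from the round end at (321,174) to the tip at (325,293), and is centred between the jaws. The ball at (346,105) has swung as planned.

Call:
arm_command(rows=[{"fingers":50,"travel":[0,0,-0.7],"twist":0},{"fingers":40,"travel":[0,0,-0.7],"twist":0},{"fingers":40,"travel":[0,0,-0.65],"twist":0},{"fingers":40,"travel":[0,0,0],"twist":0},{"fingers":0,"travel":[0,0,0],"twist":0},{"fingers":0,"travel":[0,0,0],"twist":0},{"fingers":0,"travel":[0,0,0],"twist":0},{"fingers":0,"travel":[0,0,0],"twist":0},{"fingers":0,"travel":[0,0,0],"twist":0},{"fingers":0,"travel":[0,0,0],"twist":0}], squeeze=40)

```text
time_s: 7.25
ee_pos: [0.5395, 0.1101, 0.3053]
eef_rot: [[-0.834, 0.551, 0.002], [0.551, 0.834, -0.0], [-0.002, 0.001, -1.0]]
ft_force: [-4.2, -1.4, 6.8]
gripper_width: 0.0099
finger_force: 39.5
```

```bash
python3 - <<'E'
from look import *
s=ctrl.sense();print(s['ee_pos'],s['q'],s['gripper_width'],np.arctan2(s['eef_rot'][1][1],s['eef_rot'][0][1]),s['ft_force'])
a,b=onz('w3',(321,174),.313),onz('w3',(325,293),.311);d=b-a;print(a,b,np.arctan2(d[1],d[0]))
# sphere yaw from wrist views: dark base straight edges (z=0.0..), mark
m=onz('w3',(293,222),.24);A=(.54,.11);print('mark',m,np.arctan2(m[1]-A[1],m[0]-A[0]))
# base edges in w2 and w3
for f,p in(('w2',[(241,202),(366,133)]),('w3',[(305,76),(400,184)])):
    x,y=[onz(f,q,.005) for q in p];d=y-x;print(f,x,y,np.arctan2(d[1],d[0]),np.linalg.norm(d))
E
```

```text
[0.53946364 0.11012654 0.30530135] [ 0.44146662  0.38476473 -0.96195696  1.65250671  0.32867328  1.27553103
  0.40423163] 0.00994790808634777 0.9870742207034549 [-4.18409328 -1.40250657  6.84621591]
[0.51079227 0.12844473 0.313     ] [0.59401101 0.07712592 0.311     ] -0.5525894539911531
mark [0.54742655 0.06986593 0.24      ] -1.3878224314615761
w2 [0.40515968 0.15931911 0.005     ] [0.65109656 0.19958334 0.005     ] 0.16227808690887585 0.24921107047040292
w3 [0.40836011 0.16299577 0.005     ] [0.65264517 0.20387418 0.005     ] 0.1658027424919506 0.24768172187090595
```

Call:
arm_command(rows=[{"fingers":0,"travel":[0,0,0],"twist":-0.8},{"fingers":0,"travel":[0,0,0],"twist":-0.8},{"fingers":0,"travel":[0,0,0],"twist":-0.8},{"fingers":0,"travel":[0,0,0],"twist":-0.8},{"fingers":0,"travel":[0,0,0],"twist":-0.8},{"fingers":0,"travel":[0,0,0],"twist":-0.8},{"fingers":0,"travel":[0,0,0],"twist":-0.8},{"fingers":0,"travel":[0,0,0],"twist":-0.8},{"fingers":0,"travel":[0,0,0],"twist":-0.8},{"fingers":0,"travel":[0,0,0],"twist":-0.8},{"fingers":0,"travel":[0,0,0],"twist":-0.8},{"fingers":0,"travel":[0,0,0],"twist":-0.6},{"fingers":0,"travel":[0,0,0],"twist":0},{"fingers":0,"travel":[0,0,0],"twist":0},{"fingers":0,"travel":[0,0,0],"twist":0}])

```text
time_s: 8.5
ee_pos: [0.5399, 0.1104, 0.3053]
eef_rot: [[-0.167, 0.986, 0.003], [0.986, 0.167, 0.001], [0.0, 0.003, -1.0]]
ft_force: [-1.8, -1.0, 6.8]
gripper_width: 0.0091
finger_force: 39.1
```

```bash
python3 - <<'E'
from look import *
s=ctrl.sense();print(s['ee_pos'],s['q'],s['gripper_width'],np.arctan2(s['eef_rot'][1][1],s['eef_rot'][0][1]),s['ft_force'],s['moment'])
E
```

```text
[0.53988639 0.11035923 0.30530283] [ 0.32696113  0.33490321 -0.78960837  1.65864188  0.24928096  1.24925755
 -0.3453833 ] 0.009132938668082433 0.16829122732887664 [-1.84009517 -1.00106296  6.82485375] [-0.08251599  0.61651934 -0.10398603]
```

Call:
arm_command(rows=[{"fingers":50,"travel":[0,0,0],"twist":0},{"fingers":50,"travel":[0,0,0],"twist":0},{"fingers":50,"travel":[0,0,0],"twist":0},{"fingers":50,"travel":[0,0,0.6],"twist":0},{"fingers":50,"travel":[0,0,0.7],"twist":0},{"fingers":50,"travel":[0,0,0.7],"twist":0},{"fingers":50,"travel":[0,0,0],"twist":0},{"fingers":50,"travel":[0,0,0],"twist":0}])

```text
time_s: 9.17
ee_pos: [0.54, 0.11, 0.3848]
eef_rot: [[-0.166, 0.986, 0.003], [0.986, 0.166, 0.001], [0.0, 0.003, -1.0]]
ft_force: [-0.8, -1.3, -1.0]
gripper_width: 0.0498
finger_force: 0.0
```

```bash
python3 - <<'E'
from look import *
im=snap('wrist','w4');s=ctrl.sense();print(s['ee_pos'],s['q'],np.arctan2(s['eef_rot'][1][1],s['eef_rot'][0][1]),s['ft_force'])
print(proj('w4',[[.481,.1713,.268]]))
cv2.imwrite('pics/c4.png',cv2.resize(cv2.cvtColor(im,4)[60:330,180:460],None,fx=2,fy=2))
E
```

```text
[0.53950788 0.10960993 0.38342485] [ 0.33716212  0.28903424 -0.80001524  1.52921391  0.20901596  1.4107393
 -0.30847323] 0.16681678954730791 [-0.86884802  0.14842248 -1.38064867]
[[262.57770146 120.39608691]]
```

View pics/c4.png

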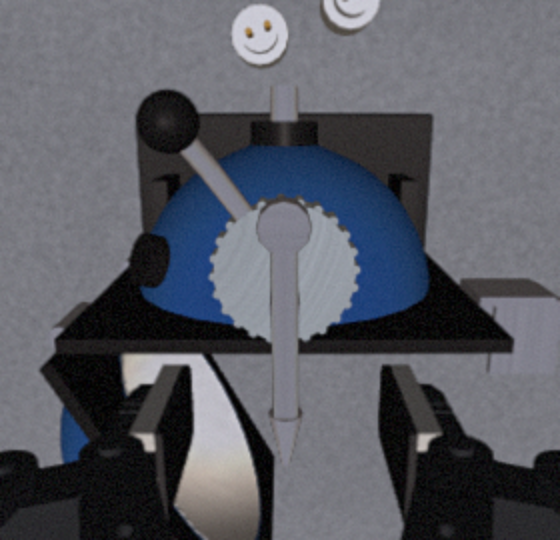

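The frame edge is horizontal and the bar vertical over the index mark, so the lamp is square. The ball is at crop (168,121), as predicted. Next I re-pinch it.

Call:
arm_command(rows=[{"fingers":50,"travel":[-0.3,0.3,0],"twist":0.98},{"fingers":50,"travel":[-0.3,0.3,0],"twist":0.98},{"fingers":50,"travel":[-0.25,0.25,0],"twist":0.98},{"fingers":50,"travel":[-0.2,0.2,0],"twist":0.98},{"fingers":50,"travel":[-0.2,0.2,0],"twist":0.98},{"fingers":50,"travel":[-0.1,0.15,0],"twist":0.98},{"fingers":50,"travel":[-0.1,0.13,0],"twist":0.98},{"fingers":50,"travel":[0,0,-0.7],"twist":0},{"fingers":50,"travel":[0,0,-0.75],"twist":0},{"fingers":50,"travel":[0,0,-0.75],"twist":0},{"fingers":50,"travel":[0,0,-0.75],"twist":0},{"fingers":50,"travel":[0,0,0],"twist":0},{"fingers":10,"travel":[0,0,0],"twist":0},{"fingers":10,"travel":[0,0,0],"twist":0},{"fingers":10,"travel":[0,0,0],"twist":0},{"fingers":10,"travel":[0,0,0],"twist":0},{"fingers":10,"travel":[0,0,0],"twist":0},{"fingers":10,"travel":[0,0,0],"twist":0}], squeeze=40)

```text
time_s: 10.72
ee_pos: [0.4816, 0.1712, 0.2665]
eef_rot: [[-0.693, 0.721, 0.002], [0.721, 0.693, 0.0], [-0.001, 0.001, -1.0]]
ft_force: [-3.8, -0.1, 6.1]
gripper_width: 0.0237
finger_force: 39.7
```

```bash
python3 - <<'E'
from look import *
s=ctrl.sense();p0=np.array(s['ee_pos']);print(p0,s['gripper_width'],np.arctan2(s['eef_rot'][1][1],s['eef_rot'][0][1]),s['ft_force'])
A=np.array([.540,.110]);d=p0[:2]-A;a0=np.arctan2(d[1],d[0]);r=np.hypot(*d);print(a0,r);n=14;th=-(a0-1.2)
p=[A+r*np.array([np.cos(a0+th*i/n),np.sin(a0+th*i/n)]) for i in range(n+1)]
print((np.diff(p,axis=0)/.04).round(2).tolist(),np.degrees(th)/n/5)
E
```

```text
[0.48163825 0.1711516  0.26654447] 0.023723108077069854 0.7651219820367595 [-3.81219141 -0.10281793  6.14248001]
2.3328553623047563 0.08453172110326201
[[0.13, 0.11], [0.14, 0.1], [0.14, 0.09], [0.15, 0.08], [0.16, 0.07], [0.16, 0.05], [0.17, 0.04], [0.17, 0.03], [0.17, 0.01], [0.17, -0.0], [0.17, -0.01], [0.17, -0.03], [0.17, -0.04], [0.16, -0.06]] -0.9272547294118045
```

Call:
arm_command(rows=[{"fingers":10,"travel":[0.13,0.11,0],"twist":-0.9},{"fingers":10,"travel":[0.14,0.1,0],"twist":-0.9},{"fingers":10,"travel":[0.14,0.09,0],"twist":-0.9},{"fingers":10,"travel":[0.15,0.08,0],"twist":-0.9},{"fingers":10,"travel":[0.16,0.07,0],"twist":-0.9},{"fingers":10,"travel":[0.16,0.05,0],"twist":-0.9},{"fingers":10,"travel":[0.17,0.04,0],"twist":-0.9},{"fingers":10,"travel":[0.17,0.03,0],"twist":-0.9},{"fingers":10,"travel":[0.17,0.01,0],"twist":-0.9},{"fingers":10,"travel":[0.17,0,0],"twist":-0.9},{"fingers":10,"travel":[0.17,-0.01,0],"twist":-0.9},{"fingers":10,"travel":[0.17,-0.03,0],"twist":-0.9},{"fingers":10,"travel":[0.17,-0.04,0],"twist":-0.9},{"fingers":10,"travel":[0,0,0],"twist":0},{"fingers":10,"travel":[0,0,0],"twist":0}])

```text
time_s: 11.97
ee_pos: [0.564, 0.1911, 0.2666]
eef_rot: [[0.254, 0.967, 0.0], [0.967, -0.254, 0.0], [0.0, 0.0, -1.0]]
ft_force: [-5.1, -2.0, 6.3]
gripper_width: 0.0235
finger_force: 39.9
```

Call:
arm_command(rows=[{"fingers":10,"travel":[0.12,-0.04,0],"twist":-0.5},{"fingers":10,"travel":[0.1,-0.03,0],"twist":-0.3},{"fingers":10,"travel":[0,0,0],"twist":0},{"fingers":10,"travel":[0,0,0],"twist":0}])

```text
time_s: 12.3
ee_pos: [0.5681, 0.1898, 0.2665]
eef_rot: [[0.317, 0.948, -0.008], [0.948, -0.317, -0.001], [-0.003, -0.007, -1.0]]
ft_force: [-21.7, -1.3, 15.2]
gripper_width: 0.0235
finger_force: 41.0
```

Call:
arm_command(rows=[{"fingers":50,"travel":[-0.1,0.03,0],"twist":0},{"fingers":50,"travel":[0,0,0],"twist":0},{"fingers":50,"travel":[0,0,0],"twist":0},{"fingers":50,"travel":[0,0,0.7],"twist":0},{"fingers":50,"travel":[0,0,0.9],"twist":0},{"fingers":50,"travel":[0,0,0.9],"twist":0},{"fingers":50,"travel":[0,0,0.9],"twist":0},{"fingers":30,"travel":[0,0,0],"twist":0},{"fingers":0,"travel":[0,0,0],"twist":0},{"fingers":0,"travel":[0,0,0],"twist":0}])

```text
time_s: 13.13
ee_pos: [0.5694, 0.1888, 0.4009]
eef_rot: [[0.321, 0.947, 0.0], [0.947, -0.321, -0.0], [-0.0, 0.001, -1.0]]
ft_force: [0.4, 0.4, -0.8]
gripper_width: 0.0142
finger_force: 0.0
```

```bash
cat > door.py <<'E'
from look import *
yaw=.168;A=np.array([.54,.11]);x=np.array([-np.sin(yaw),np.cos(yaw)]);y=np.array([-np.cos(yaw),-np.sin(yaw)])
O=A-.045*x;H=O+.124*y
def wp(th,off,r=.222):
    a=yaw-th;u=np.array([np.cos(a),np.sin(a)]);n=np.array([np.sin(a),-np.cos(a)]);return H+r*u+off*n,a
E
python3 - <<'E'
from door import *
s=ctrl.sense();p=np.array(s['ee_pos']);a=np.arctan2(s['eef_rot'][1][1],s['eef_rot'][0][1]);print(p,a,s['ft_force'],s['q'])
snap('top','top1')
w,aw=wp(1.1,.05);print('start',w,aw,'d',(w-p[:2])/.04,(.214-p[2])/.04,np.degrees(aw-a)/5)
# check door
c=[wp(t,.008,.242)[0] for t in(1.,1.1,1.2)];print(c,proj('top1',[[*q,.24] for q in c]), proj('top1',[[*H,.24]]))
E
```

```text
[0.56935162 0.18875157 0.40090469] -0.326285575472144 [ 0.39525946  0.39223065 -0.84322142] [ 0.06650257  0.35277879 -0.65422838  1.38488653  0.21328683  1.47441218
 -0.90437173]
start [ 0.51749252 -0.16313678] -0.932 d [-1.29647743 -8.79720889] -4.6726173229549675 -6.940976023128317
[array([ 0.58231848, -0.13939346]), array([ 0.5631353 , -0.15415142]), array([ 0.54257463, -0.16692054])] [[348.48282511 188.22732291]
 [354.24314709 195.57541984]
 [359.25160728 203.47591339]] [[277.53184044 249.178728  ]]
```

Call:
arm_command(rows=[{"fingers":0,"travel":[-0.11,-0.73,0],"twist":-0.58},{"fingers":0,"travel":[-0.11,-0.73,0],"twist":-0.58},{"fingers":0,"travel":[-0.11,-0.73,0],"twist":-0.58},{"fingers":0,"travel":[-0.11,-0.73,0],"twist":-0.58},{"fingers":0,"travel":[-0.11,-0.73,0],"twist":-0.58},{"fingers":0,"travel":[-0.11,-0.73,0],"twist":-0.58},{"fingers":0,"travel":[-0.11,-0.73,0],"twist":-0.58},{"fingers":0,"travel":[-0.11,-0.73,0],"twist":-0.58},{"fingers":0,"travel":[-0.11,-0.73,0],"twist":-0.58},{"fingers":0,"travel":[-0.11,-0.73,0],"twist":-0.58},{"fingers":0,"travel":[-0.11,-0.73,0],"twist":-0.58},{"fingers":0,"travel":[-0.11,-0.73,0],"twist":-0.58},{"fingers":0,"travel":[0,0,0],"twist":0},{"fingers":0,"travel":[0,0,0],"twist":0}])

```text
time_s: 14.35
ee_pos: [0.5153, -0.1634, 0.3997]
eef_rot: [[0.806, 0.592, -0.003], [0.592, -0.806, 0.0], [-0.002, -0.002, -1.0]]
ft_force: [0.9, 0.6, -0.6]
gripper_width: -0.0001
finger_force: 0.0
```

```bash
python3 - <<'E'
from door import *
s=ctrl.sense();p=np.array(s['ee_pos']);a=np.arctan2(s['eef_rot'][1][1],s['eef_rot'][0][1]);print(p,a,s['ft_force'],s['q'])
im=snap('wrist','w5');cv2.imwrite('pics/w5.png',cv2.cvtColor(im,4))
w,aw=wp(1.1,.05);print((w-p[:2])/.04,np.degrees(aw-a)/5)
ths=np.concatenate([[1.1],np.linspace(1.1,.12,18)]);offs=[.05]+[.019]*18
P=[wp(t,o)[0] for t,o in zip(ths,offs)];print((np.diff(P,axis=0)/.04).round(2).tolist())
print(np.degrees(.98/17)/5)
print(proj('w5',[[*wp(1.08,.008,.242)[0],.24],[*wp(1.08,.008,.222)[0],.212],[*wp(1.1,.05)[0],.2]]))
E
```

```text
[ 0.51530905 -0.16338131  0.39965111] -0.9369168314932509 [ 0.91505632  0.63607824 -0.63480345] [ 0.54746322  0.20259671 -0.39945823  1.5375855   0.07922351  1.42004384
 -0.79368522]
[0.05458677 0.00611325] 0.056342738628055875
[[0.62, 0.46], [0.27, 0.18], [0.26, 0.19], [0.25, 0.21], [0.23, 0.22], [0.22, 0.23], [0.21, 0.25], [0.19, 0.26], [0.18, 0.27], [0.16, 0.28], [0.15, 0.29], [0.13, 0.29], [0.11, 0.3], [0.09, 0.31], [0.08, 0.31], [0.06, 0.32], [0.04, 0.32], [0.02, 0.32]]
0.6605866343861255
[[344.15576619 142.63266434]
 [323.72006732 140.8249032 ]
 [323.75080445 180.74862803]]
```

View pics/w5.png

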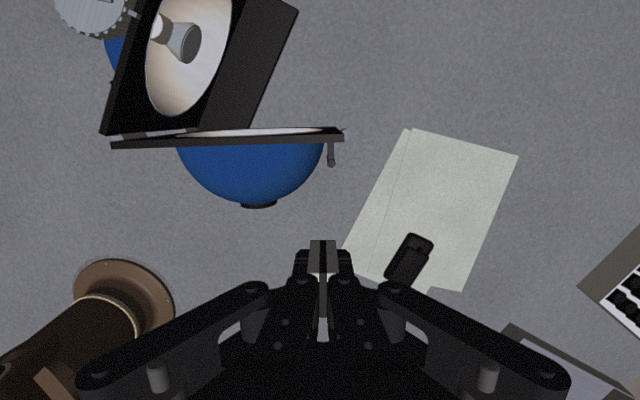

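The door's free top corner is at (343,139) against a prediction of (344,142), and the lamp now looks straight out of the opening. Next I descend and push.

Call:
arm_command(rows=[{"fingers":0,"travel":[0.05,0,-0.95],"twist":0},{"fingers":0,"travel":[0,0,-0.95],"twist":0},{"fingers":0,"travel":[0,0,-0.95],"twist":0},{"fingers":0,"travel":[0,0,-0.95],"twist":0},{"fingers":0,"travel":[0,0,-0.8],"twist":0},{"fingers":0,"travel":[0,0,0],"twist":0},{"fingers":0,"travel":[0.2,0.15,0],"twist":0},{"fingers":0,"travel":[0.2,0.15,0],"twist":0},{"fingers":0,"travel":[0.2,0.15,0],"twist":0},{"fingers":0,"travel":[0.27,0.18,0],"twist":0.66},{"fingers":0,"travel":[0.26,0.19,0],"twist":0.66},{"fingers":0,"travel":[0.25,0.21,0],"twist":0.66},{"fingers":0,"travel":[0.23,0.22,0],"twist":0.66},{"fingers":0,"travel":[0.22,0.23,0],"twist":0.66},{"fingers":0,"travel":[0.21,0.25,0],"twist":0.66},{"fingers":0,"travel":[0.19,0.26,0],"twist":0.66},{"fingers":0,"travel":[0,0,0],"twist":0}])

```text
time_s: 15.82
ee_pos: [0.6101, -0.0777, 0.2195]
eef_rot: [[0.5, 0.866, 0.004], [0.866, -0.5, 0.002], [0.004, 0.003, -1.0]]
ft_force: [-0.0, 0.3, -0.3]
gripper_width: -0.0002
finger_force: 0.0
```

```bash
python3 - <<'E'
from door import *
s=ctrl.sense();p=np.array(s['ee_pos']);a=np.arctan2(s['eef_rot'][1][1],s['eef_rot'][0][1]);print(p,a,s['ft_force'])
w,aw=wp(1.1-.98*7/17,.019);print(w,aw)
E
```

```text
[ 0.61005267 -0.07770033  0.21945865] -0.5234596517489349 [-0.01705523  0.25738937 -0.26945543]
[ 0.6074048  -0.08344392] -0.5284705882352941
```

Call:
arm_command(rows=[{"fingers":0,"travel":[0.18,0.27,0],"twist":0.66},{"fingers":0,"travel":[0.16,0.28,0],"twist":0.66},{"fingers":0,"travel":[0.15,0.29,0],"twist":0.66},{"fingers":0,"travel":[0.13,0.29,0],"twist":0.66},{"fingers":0,"travel":[0.11,0.3,0],"twist":0.66},{"fingers":0,"travel":[0.09,0.31,0],"twist":0.66},{"fingers":0,"travel":[0.08,0.31,0],"twist":0.66},{"fingers":0,"travel":[0.06,0.32,0],"twist":0.66},{"fingers":0,"travel":[0.03,0.25,0],"twist":0.66},{"fingers":0,"travel":[0,0,0],"twist":0},{"fingers":0,"travel":[0,0,0],"twist":0}])

```text
time_s: 16.73
ee_pos: [0.6475, 0.0237, 0.2184]
eef_rot: [[0.013, 1.0, 0.002], [1.0, -0.013, 0.0], [0.0, 0.002, -1.0]]
ft_force: [0.5, -0.5, 0.3]
gripper_width: -0.0001
finger_force: 0.0
```

```bash
python3 - <<'E'
from door import *
s=ctrl.sense();p=np.array(s['ee_pos']);a=np.arctan2(s['eef_rot'][1][1],s['eef_rot'][0][1]);print(p,a,s['ft_force'])
im=snap('top','top2')
cv2.imwrite('pics/c6.png',cv2.resize(cv2.cvtColor(im,4)[135:265,195:370],None,fx=4,fy=4))
for t in(.1,0):w,aw=wp(t,.019);print(t,w,aw,(w-p[:2])/.04)
E
```

```text
[0.64749461 0.02371304 0.21838699] -0.013379352093448428 [ 0.51067246 -0.54478903  0.34779226]
0.1 [0.6480482  0.04102768] 0.068 [0.01383989 0.43286605]
0 [0.64732177 0.06328771] 0.168 [-0.00432098  0.98936668]
```

Call:
arm_command(rows=[{"fingers":0,"travel":[0.01,0.2,0],"twist":0.7},{"fingers":0,"travel":[0,0.2,0],"twist":0.7},{"fingers":0,"travel":[0,0.15,0],"twist":0.4},{"fingers":0,"travel":[0,0.15,0],"twist":0.3},{"fingers":0,"travel":[0,0.15,0],"twist":0},{"fingers":0,"travel":[0,0,0],"twist":0},{"fingers":0,"travel":[0,0,0],"twist":0}])

```text
time_s: 17.37
ee_pos: [0.6474, 0.0573, 0.2175]
eef_rot: [[-0.17, 0.985, 0.0], [0.985, 0.17, 0.0], [0.0, 0.0, -1.0]]
ft_force: [-0.2, -1.0, 0.2]
gripper_width: -0.0
finger_force: 0.0
```

Call:
arm_command(rows=[{"fingers":0,"travel":[-0.02,0.1,0],"twist":0},{"fingers":0,"travel":[-0.02,0.1,0],"twist":0},{"fingers":0,"travel":[0,0,0],"twist":0},{"fingers":0,"travel":[0,0,0],"twist":0}])

```text
time_s: 17.7
ee_pos: [0.6462, 0.0627, 0.2173]
eef_rot: [[-0.169, 0.986, 0.0], [0.986, 0.169, -0.003], [-0.003, -0.0, -1.0]]
ft_force: [0.5, -5.5, 1.1]
gripper_width: -0.0001
finger_force: 3.1
```

```bash
python3 - <<'E'
from door import *
im=snap('wrist','w6');t=snap('top','top3')
a=cv2.resize(cv2.cvtColor(im,4)[:300,60:580],(760,438));b=cv2.resize(cv2.cvtColor(t,4)[140:260,200:330],None,fx=2,fy=2)
o=np.zeros((598,800,3),np.uint8);o[:300,:520]=cv2.cvtColor(im,4)[:300,60:580];o[300:300+240,:260]=b;cv2.imwrite('pics/c7.png',o)
s=ctrl.sense();print(s['ee_pos'],s['ft_force'])
E
```

```text
[0.64623357 0.06269721 0.21727521] [ 0.54650877 -6.0733882   1.35302809]
```

View pics/c7.png

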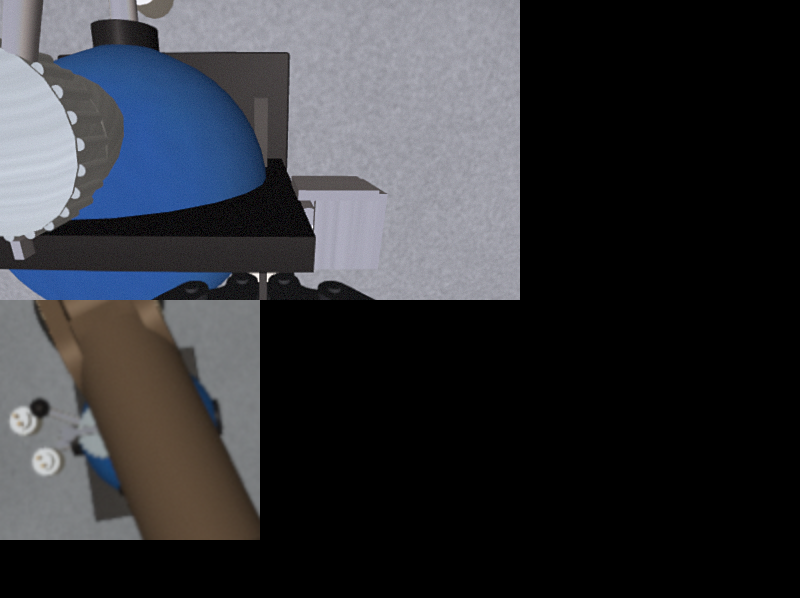

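The view shows the door frame nearly flush with the fixed frame, with its edge at about row 270 in the upper picture. I'll push on until it comes to a hard stop.

Call:
arm_command(rows=[{"fingers":0,"travel":[-0.02,0.1,0],"twist":0},{"fingers":0,"travel":[0,0,0],"twist":0},{"fingers":0,"travel":[0,0,0],"twist":0}])

```text
time_s: 18.05
ee_pos: [0.6462, 0.0628, 0.2173]
eef_rot: [[-0.165, 0.986, 0.001], [0.986, 0.165, -0.008], [-0.008, -0.0, -1.0]]
ft_force: [1.8, -14.5, 3.0]
gripper_width: 0.0
finger_force: 7.3
```

Call:
arm_command(rows=[{"fingers":0,"travel":[0.05,-0.3,0],"twist":0},{"fingers":0,"travel":[0.1,-0.6,0],"twist":0},{"fingers":0,"travel":[0.1,-0.8,0],"twist":0},{"fingers":0,"travel":[0,0,0.9],"twist":0},{"fingers":0,"travel":[0,0,0.9],"twist":0},{"fingers":0,"travel":[0,0,0.9],"twist":0},{"fingers":0,"travel":[0,0,0.9],"twist":0},{"fingers":0,"travel":[-0.3,-0.9,0],"twist":0},{"fingers":0,"travel":[-0.3,-0.9,0],"twist":0},{"fingers":0,"travel":[-0.3,-0.9,0],"twist":0},{"fingers":0,"travel":[-0.3,-0.9,0],"twist":0},{"fingers":0,"travel":[-0.3,-0.9,0],"twist":0},{"fingers":0,"travel":[-0.3,-0.9,0],"twist":0},{"fingers":0,"travel":[0,0,0],"twist":0},{"fingers":0,"travel":[0,0,0],"twist":0}])

```text
time_s: 19.3
ee_pos: [0.5819, -0.2179, 0.3609]
eef_rot: [[-0.166, 0.986, -0.001], [0.986, 0.166, -0.0], [-0.0, -0.001, -1.0]]
ft_force: [-0.0, 0.4, 0.3]
gripper_width: 0.0
finger_force: 0.0
```

```bash
python3 - <<'E'
from door import *
t=snap('top','top4').astype(int);s=ctrl.sense();print(s['ee_pos'],s['ft_force'])
# profile across the rim at free end / near hinge, local x from -40..+20 mm, z=.24
def bil(px):return cv2.remap(t.astype(np.float32),px[:,0].astype(np.float32)[None],px[:,1].astype(np.float32)[None],1)[0]
for yy in(-.105,-.09,-.06,.09,.105):
    X=[[*(O+lx*x+yy*y),.24] for lx in np.arange(-.045,.026,.005)]
    print(yy,bil(proj('top4',X)).astype(int).tolist())
# ball and handle
d=lambda th,r,z:[*(A+r*np.array([np.cos(th),np.sin(th)])),z]
b=(t.max(2)<45).astype(np.uint8);p=proj('top4',[d(1.238,.085,.268)])[0];print('ball pred',p)
u,v=p.round().astype(int);ys,xs=np.nonzero(b[v-8:v+9,u-8:u+9]);print('ball seen',xs.mean()+u-8,ys.mean()+v-8,len(xs))
for n,q in(('hA',(.5609,.2643)),('hB',(.4994,.2279))):
    p=proj('top4',[[*q,.078]])[0];u,v=p.round().astype(int);ys,xs=np.nonzero(t[v-9:v+10,u-9:u+10].min(2)>150);print(n,p,xs.mean()+u-9,ys.mean()+v-9)
E
```

```text
[ 0.58268973 -0.21528065  0.36120287] [0.22192648 0.32076462 0.2966923 ]
-0.105 [[129, 131, 134], [128, 131, 133], [128, 131, 132], [129, 132, 134], [127, 130, 131], [123, 125, 127], [71, 71, 71], [20, 19, 19], [57, 53, 50], [60, 56, 52], [63, 60, 58], [113, 115, 116], [128, 131, 133], [129, 132, 133], [127, 128, 131]]
-0.09 [[64, 65, 68], [66, 68, 72], [65, 67, 71], [68, 71, 74], [64, 67, 72], [55, 58, 63], [30, 32, 32], [19, 18, 16], [57, 54, 50], [59, 56, 53], [61, 58, 54], [89, 90, 90], [101, 102, 104], [93, 94, 95], [94, 94, 95]]
-0.06 [[26, 66, 110], [28, 68, 115], [28, 70, 117], [27, 70, 121], [29, 72, 124], [29, 72, 126], [25, 67, 118], [23, 35, 53], [56, 53, 49], [63, 58, 55], [61, 59, 58], [36, 66, 108], [28, 69, 121], [26, 67, 118], [28, 68, 115]]
0.09 [[54, 57, 65], [37, 50, 70], [23, 48, 76], [25, 50, 82], [22, 52, 88], [23, 52, 88], [14, 32, 56], [18, 17, 16], [61, 57, 55], [67, 63, 59], [67, 65, 63], [40, 53, 73], [23, 31, 45], [22, 20, 20], [23, 21, 19]]
0.105 [[70, 67, 62], [71, 68, 64], [71, 68, 63], [66, 63, 59], [29, 28, 26], [9, 8, 6], [6, 6, 7], [16, 16, 13], [61, 59, 54], [67, 64, 60], [67, 64, 59], [67, 63, 59], [65, 61, 58], [66, 62, 59], [64, 60, 57]]
ball pred [219.66986014 193.62999443]
ball seen 219.58490566037736 193.71698113207546 53
hA [211.25385058 200.14632355] 210.49635036496352 200.15328467153284
hB [222.82100241 220.37730253] 222.2483660130719 220.4248366013072
```

```bash
python3 - <<'E'
from door import *
t=cv2.imread('pics/top4.png').astype(np.float32)
for r in(.042,.048,.054):
    out=[]
    for st in np.arange(-.36,.37,.06):
        a=yaw-np.pi/2+st;p=proj('top4',[[*(A+r*np.array([np.cos(a),np.sin(a)])),.313]]).astype(np.float32)
        out.append(int(cv2.getRectSubPix(t,(1,1),tuple(map(float,p[0]))).mean()))
    print(r,out)
E
```

```text
0.042 [132, 132, 124, 120, 125, 134, 137, 130, 118, 99, 98, 99, 89]
0.048 [70, 69, 66, 72, 107, 137, 145, 138, 104, 68, 65, 69, 71]
0.054 [61, 60, 60, 62, 75, 117, 142, 114, 73, 60, 60, 59, 58]
```

```bash
python3 -c "
from workcell import ctrl
print(ctrl.sign_off())"
```

```text
the job is handed in; nothing more can be done
None
```

The job is handed in at about 19 s: the nut was backed off about 1.1 rad, the lamp turned square to the opening, the nut tightened to its stop, and the door pushed shut, with no gap left at its free edge in the last top picture; both lamp holders are where they were, and I did not re-measure the mouse, which the arm never went near.

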